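# Store the cork block and screw the canister shut

### The arm

A 6-joint arm with a two-finger parallel gripper is mounted at the origin on the work surface; the furniture and walls round the work are solid. World frame = base frame: x ahead of the robot, y to its left, z up, the work surface at z = 0. Lengths are in mm, angles in degrees, forces in N, time in s.
With the tool pointing down it reaches from about 325 to 900 mm from the base axis. Payload 6.1 kg.
Tool frame: the origin (TCP) lies on the centre line of the jaws, within the pads' length; the fingertips stand 17 mm ahead of it and the grasp point (between the pads) lies 2 mm behind it; z points along the fingers, y is the line along which they close (so a half turn about z gives the same grasp; the last joint's range is limited). The gripper opens to 85 mm and grips with 20 to 120 N. Pads are 22 mm wide; open, the fingers measure 114 mm over their backs; the gripper's body (76 mm by 85 mm) begins 54 mm behind the grasp point. The pads swing forward as they close: fully open they stand 13 mm farther back than shut.
Start: joints at [58.264, 12.628, 87.462, -0, 79.91, -7.225], TCP at [259.291, 568.669, 248.3] pointing down, gripper open.
Joint ranges: [-170.65, 170.65], [-52.31, 119.04], [5.05, 147.46], [-71.25, 251.25], [11.57, 151.72], [-153.62, 153.62]. Speed limits (degrees/s): [147.25, 147.25, 172.46, 180, 180, 180].

### API

Orientations are given as a 3x3 rotation matrix whose columns are the frame's x, y, z axes.
In Python, from plant import ctrl gives the robot as it stands. Calls block until the motion is done:
- ctrl.goto(position, orientation): joint-space move of the TCP to a pose.
- ctrl.line_to(position, rot=None, feed=150, until_force=None): straight line of the TCP; rot=None keeps the orientation; feed is the mean speed in mm/s. With until_force (N) it stops when the force on the tool has changed by that much, and returns True; else False.
- ctrl.goto_joints(angles): joint-space move.
- ctrl.let_go() and ctrl.grasp(squeeze=None): open the fingers fully, or close them until they stop; squeeze is the grip in N (None keeps the last).
- ctrl.sleep(seconds).
- ctrl.solve_ik(position, orientation): joint angles nearest the present ones, or None.
- ctrl.read_camera(name): name is "scene" or "side" or "wrist"; returns the picture (420x560x3 uint8, blue, green, red); there is no depth.
- ctrl.get_calibration(name): a dict with "fov_y" (degrees; the focal length in pixels is half the picture's height over the tangent of half this angle, whatever the lens; pixels are square), "cx", "cy" (the principal point, pixels), "R" (3x3) and "t" (3): a world point X has camera coordinates R X + t; the wrist camera has in their place "hand_eye" (4x4, takes a point from camera to tool coordinates, whose origin is the TCP and whose axes are the flange's). Camera axes: x right, y down, z forward; pixel columns grow to the right and rows downward; lengths in mm; the calibration is good to about 2 mm. A picture is of the moment at which its call begins: read the wrist's pose just before it. get_calibration takes no time and is no camera call.
A pose or a line that the arm cannot do raises ctrl.Unreachable and nothing moves.
- ctrl.close_job(): hands the job in; it is judged then, once.
Trained networks look in the newest picture that a camera, given by its name, has taken for a name from the list of things; names that differ only in an ending like _2 or _b are one class to them, and where a whole thing is asked for, a point or a joint stands for the part that bears it (a point fixed in the world has none). Each returns a list of dicts, best first, with "conf" (0 to 1); they miss things now and then, are a little off and sometimes report something else, mostly with a low value. They report only what shows in the picture. A call takes as long as a camera call. They do not tell look-alikes from the thing itself.
- ctrl.spot_in(target, camera): "bbox" ([left, top, right, bottom] as shares, 0 to 1, of the picture: columns of its width, rows of its height, round what is visible of it).
- ctrl.masks_of(target, camera): "mask" (420x560 bool, what is visible of it) and "bbox" ([left, top, right, bottom] as shares, 0 to 1, of the picture: columns of its width, rows of its height, round what is visible of it).
Readings, each from a call of its own:
- ctrl.read_time_s(): time.
- ctrl.read_q(): joint angles.
- ctrl.read_qvel(): joint speeds.
- ctrl.read_tau(): joint torques, N m.
- ctrl.read_tcp_pos(): TCP position.
- ctrl.read_eef_rot(): TCP orientation.
- ctrl.read_wrist_force(): force on the tool from outside, world axes, zero at the start.
- ctrl.read_wrist_torque(): the same for the moment, N m.
- ctrl.read_gripper_width(): finger opening in mm.
- ctrl.read_gripper_force(): force on a finger pad.
Only numpy, scipy, OpenCV 4.12 (cv2) and the standard library are available. Lean on these libraries where they do the work, as an engineer would, in place of code of your own. Each camera call takes 0.05 s, during which the arm holds its last target. There are 200 camera calls.

### The job

Put the cork block away lying flat in the open canister, swing the canister's lid back over the mouth until it is fully home against its stop, and only then screw the lid down clockwise until its pointer faces the upright mark on the canister, not short of it and not past it. Leave the ink tin, the oil can and the roll of tape where they are.

Things in the scene. Friction and masses are not known exactly. Their poses are not given: they have to be found in the camera images.
- cork_block: Loose plain cork block, 45 mm (its x) by 70 mm (its y) by 28 mm high, about 28 to 50 g, lying flat on the table. Origin at the centre of its underside.
- canister: Fixed shallow round aluminium canister, open-topped, on a wooden foot board 150 (x) by 190 (y) by 10 mm. Origin on the table under the mouth's centre, z up. Outside diameter 106 mm, inside 96 mm; inner floor 13 mm, rim 50 mm above the table. A pivot post 18 mm thick stands 75 mm from the centre along +y; the mark is on its -x side. Yaw varies.
- canister_floor (a point): Centre of the canister's inner floor, 13 mm above the table; its axes are those of the canister.
- pivot (a point): Point on the vertical axis of the lid arm, 75 mm from the canister's centre along the canister's +y, 70 mm above the table.
- lid_arm (a joint): Swing of the flat steel lid arm about the pivot, rad: 0 = home against its stop, lid centred over the mouth, arm lying from the pivot towards the canister's -y; grows anticlockwise from above as the lid is swung off (to 2.4). Starts at 1.9 to 2.3, stays where left, 0.25 N m friction. Arm top 72 mm above the table (74 mm at the 36 mm wide eye over the lid's centre).
- knob_top (a point): Top centre of the upright round black knob, 16 mm diameter, that stands at the free end of the lid arm, 155 mm from the pivot; its top is 112 mm above the table and 40 mm of it stand free above the arm. It is rigid with the arm: use it to swing the lid.
- lid_cap (a joint): Turn of the round lid (106 mm, captive on the arm 75 mm from the pivot) against the arm, rad: 0 = fully loose, grows clockwise from above as it is screwed down, stops at 1.7. With the arm home the pointer faces the mark at 1.30. Starts at 0 to 0.4, stays where left, takes 0.12 N m to turn, sinks 2 mm per rad.
- bar_center (a point): Centre of the black grip bar on top of the lid, above the arm, on the lid's turning axis. The bar is 66 mm long, 14 mm thick and 28 mm high (84 to 112 mm above the table when fully loose). Its x axis lies along the bar, towards the pointed nose of the bar and the pointer; z up.
- pointer_tip (a point): Outer end of the small steel pointer on the lid's rim, 61 mm from the lid's axis along the bar's x.
- mark_tip (a point): Top of the upright steel mark finger (6 mm wide), 67 mm from the canister's centre along the canister's -x, 66 mm above the table. With the lid shut right, the pointer tip is within about 7 mm of it, seen from above.
- ink_tin: Bystander: round ink tin, 67 mm diameter, 54 mm high, origin at the centre of its underside. May change places with the cork block.
- oil_can: Bystander: small round oiler, 62 mm diameter, thin spout, 120 mm high, origin at the centre of its underside.
- tape_roll: Bystander: roll of paper tape lying flat, 83 mm diameter, 19 mm high, origin at the centre of its underside.
Not all that is in view belongs to the job. What is meant by the cork_block is not black or green, and is the smaller of those in its own colour.

How it is judged:
By the outcome, as a careful person would: the job done as asked, in the order asked, and still so for the second after the job is handed in, with the robot touching nothing.
It also fails if it takes over 58 s, if anything falls off the work surface, if the arm or the gripper's body presses on something with over 40 N, if the wrist force passes 120 N, or if a joint passes its speed limit or range.

## Working session

There is one attempt and no reset: what is moved stays moved. The work goes in short steps, each a Python script; the robot and the scene stay as the last script left them, time stands still between calls to the robot, and variables do not carry over. Pictures are saved under pics/ and viewed, at most 10 in all, crops included, and the job is handed in when it is done.

```bash
ls; mkdir -p pics
python3 - <<'E'
from plant import ctrl
import cv2,numpy as np
a=ctrl.read_camera("scene");b=ctrl.read_camera("side");
cv2.imwrite("pics/scene.png",a);cv2.imwrite("pics/side.png",b)
for n in("scene","side","wrist"):print(n,ctrl.get_calibration(n))
for n in("cork_block","canister","lid_cap","knob_top","pointer_tip","mark_tip","lid_arm"):
  for c in("scene","side"):
    print(n,c,[(round(d["conf"],2),np.round(np.array(d["bbox"])*[560,420,560,420]).tolist()) for d in ctrl.spot_in(n,c)])
print(ctrl.read_time_s())
E
```

```text
pics
scene {'fov_y': 45.78288548352424, 'cx': 281.755338340281, 'cy': 210.60732331232623, 'R': array([[-0.86085765, -0.50858041,  0.01643371],
       [-0.32038728,  0.51665305, -0.79399094],
       [ 0.39531772, -0.68877833, -0.60770743]]), 't': array([ 405.00231125,  185.57891738, 1562.28655839])}
side {'fov_y': 51.54395311190268, 'cx': 275.83379060013726, 'cy': 206.6631925049654, 'R': array([[-0.99974397,  0.02023404,  0.01012856],
       [-0.00116427,  0.40102936, -0.91606446],
       [-0.02259753, -0.91584171, -0.40090312]]), 't': array([ 424.59887534,   37.70256173, 1466.11398618])}
wrist {'fov_y': 65.33984599997827, 'cx': 280.52363717366813, 'cy': 212.7780035432086, 'hand_eye': array([[ 5.82016707e-04, -9.47915864e-01, -3.18520290e-01,
         8.24428167e+01],
       [ 9.99999640e-01,  3.54991789e-04,  7.70795947e-04,
        -4.78121919e-01],
       [-6.17577619e-04, -3.18520624e-01,  9.47915730e-01,
        -1.26726910e+02],
       [ 0.00000000e+00,  0.00000000e+00,  0.00000000e+00,
         1.00000000e+00]])}
cork_block scene [(0.95, [306.0, 195.0, 337.0, 215.0]), (0.84, [2
[... 222 characters left out ...]
.0, 299.0]), (0.5, [183.0, 264.0, 209.0, 296.0]), (0.24, [249.0, 171.0, 268.0, 192.0])]
canister scene [(0.91, [208.0, 202.0, 295.0, 241.0])]
canister side [(0.82, [207.0, 199.0, 274.0, 237.0])]
lid_cap scene []
lid_cap side [(0.68, [216.0, 207.0, 247.0, 232.0])]
knob_top scene [(0.43, [207.0, 204.0, 293.0, 243.0])]
knob_top side [(0.86, [207.0, 205.0, 254.0, 228.0])]
pointer_tip scene []
pointer_tip side [(0.76, [211.0, 202.0, 250.0, 232.0]), (0.23, [179.0, 247.0, 212.0, 296.0])]
mark_tip scene [(0.81, [209.0, 204.0, 292.0, 243.0])]
mark_tip side [(0.8, [206.0, 204.0, 275.0, 236.0])]
lid_arm scene [(0.48, [210.0, 212.0, 263.0, 226.0])]
lid_arm side [(0.65, [205.0, 204.0, 253.0, 233.0])]
0.8
```

Run:
```python
import cv2,numpy as np
a=cv2.imread("pics/scene.png");b=cv2.imread("pics/side.png")
A=cv2.resize(a[170:370,180:380],(600,600),interpolation=cv2.INTER_CUBIC)
B=cv2.resize(b[150:310,165:378],(799,600),interpolation=cv2.INTER_CUBIC)
cv2.imwrite("pics/A.png",A);cv2.imwrite("pics/B.png",B)
```

```text
(no output)
```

View pics/A.png

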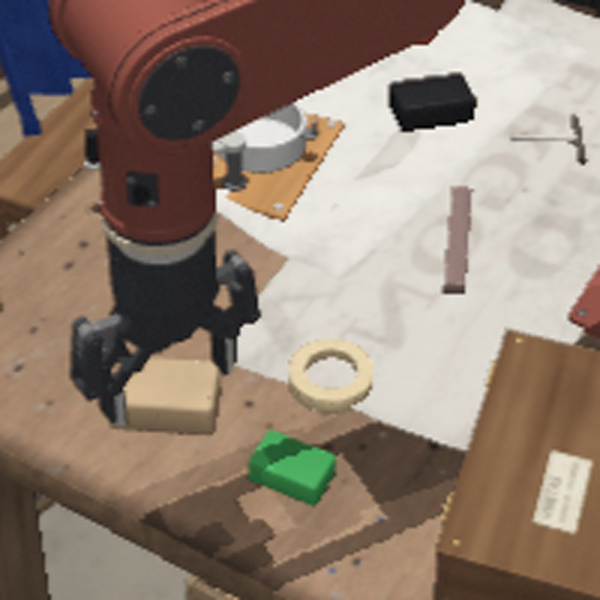

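View pics/B.png

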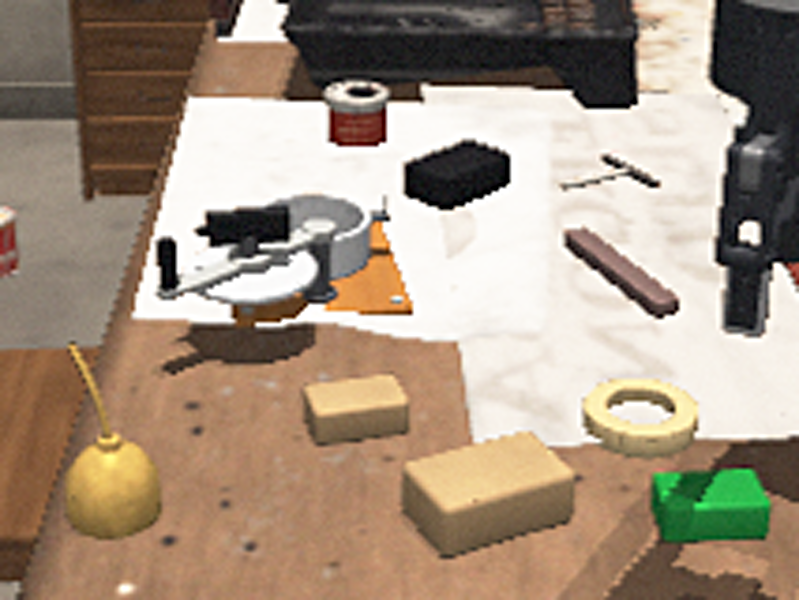

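Candidates for the cork block (side picture): small tan (260,258), large tan (295,282), black (287,197) and green (354,283). The small tan one fits the description: not black or green, and the smaller of the tan pair. The canister is at about (253,213) with its lid swung to +x, and the mark finger is at (266,206).

```bash
cat > h.py <<'E'
from plant import ctrl
import cv2,numpy as np
def cam(name):
    c=ctrl.get_calibration(name);f=210/np.tan(np.radians(c["fov_y"]/2))
    K=np.array([[f,0,c["cx"]],[0,f,c["cy"]],[0,0,1]])
    if name=="wrist":
        T=np.eye(4);T[:3,:3]=ctrl.read_eef_rot();T[:3,3]=ctrl.read_tcp_pos()
        W=np.linalg.inv(T@c["hand_eye"]);return K,W[:3,:3],W[:3,3]
    return K,np.array(c["R"]),np.array(c["t"])
def ray(C,uv,z):
    K,R,t=C;d=R.T@np.linalg.inv(K)@np.array([*uv,1.]);o=-R.T@t
    return (o+d*(z-o[2])/d[2])
def proj(C,X):
    K,R,t=C;p=K@(R@np.asarray(X,float)+t);return p[:2]/p[2]
def down(yaw):  # tool y axis (closing) at angle yaw deg
    a=np.radians(yaw);y=np.array([np.cos(a),np.sin(a),0]);z=np.array([0,0,-1.]);x=np.cross(y,z)
    return np.column_stack([x,y,z])
E
python3 - <<'E'
from h import *
C=cam("side");P=lambda u,v:(165+u/3.755,150+v/3.75)
for n,u,v,z in[("cork",353,390,28),("bigtan",487,476,40),("canister",330,220,50),("post",320,240,72),("knob",168,240,112),("mark",384,200,66),("bar",248,222,112),("oil",112,520,0),("tape",640,410,19)]:
  print(n,ray(C,P(u,v),z).round())
print(ctrl.read_eef_rot().round(2))
E
```

```text
cork [476. 291.  28.]
bigtan [388. 423.  40.]
canister [500.  38.  50.]
post [505. 127.  72.]
knob [614. 215. 112.]
mark [454.  31.  66.]
bar [557. 182. 112.]
oil [633. 413.   0.]
tape [270. 305.  19.]
[[-0.91  0.41 -0.  ]
 [ 0.41  0.91  0.  ]
 [ 0.    0.   -1.  ]]
```

Run:
```python
from h import *
ctrl.goto([450,170,330],down(90))
C=cam("wrist");im=ctrl.read_camera("wrist");cv2.imwrite("pics/w1.png",im)
np.savez("w1.npz",K=C[0],R=C[1],t=C[2])
print(ctrl.read_time_s(),ctrl.read_tcp_pos())
for d in ctrl.masks_of("cork_block","wrist"):
  r=cv2.minAreaRect(np.argwhere(d["mask"])[:,::-1].astype(np.float32));print(d["conf"],r)
cv2.imwrite("pics/w1b.png",cv2.resize(im,(800,600),interpolation=cv2.INTER_CUBIC))
```

```text
2.5 [449.81898112 170.69311958 329.77594834]
0.89 ((30.488718032836914, 111.90129089355469), (99.88021850585938, 56.885154724121094), 38.480194091796875)
0.76 ((369.35906982421875, 183.2013397216797), (53.583805084228516, 36.5528450012207), 79.99201965332031)
0.75 ((469.5313720703125, 115.82730102539062), (85.06999969482422, 67.35698699951172), 71.99583435058594)
0.67 ((492.0, 12.0), (24.0, 50.0), 90.0)
```

View pics/w1b.png

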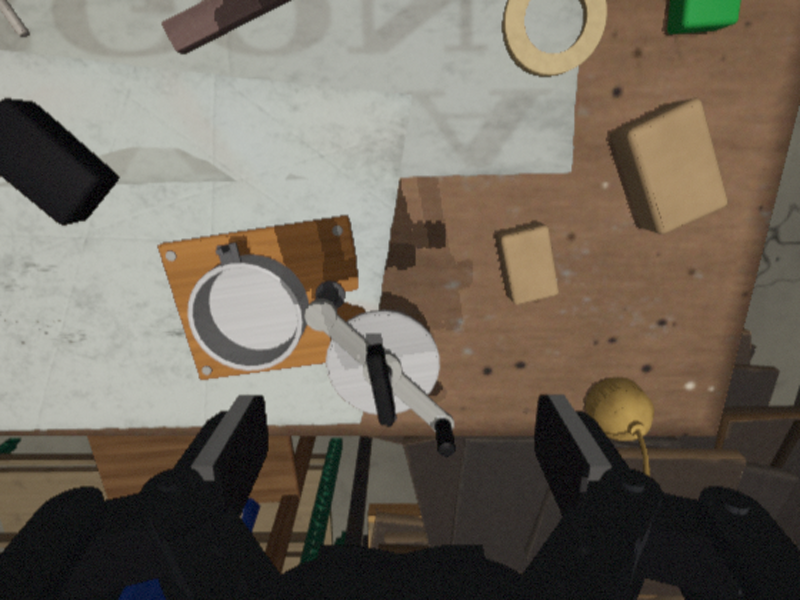

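Wrist picture (800 px): small cork block at (527,262), large tan decoy at (668,165), canister mouth (245,316), post (320,315), bar (380,380), knob (446,425), mark (230,250).

Run:
```python
import cv2
a=cv2.imread("pics/w1.png")[145:330,115:400]
cv2.imwrite("pics/w1z.png",cv2.resize(a,(798,518),interpolation=cv2.INTER_CUBIC))
```

```text
(no output)
```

View pics/w1z.png

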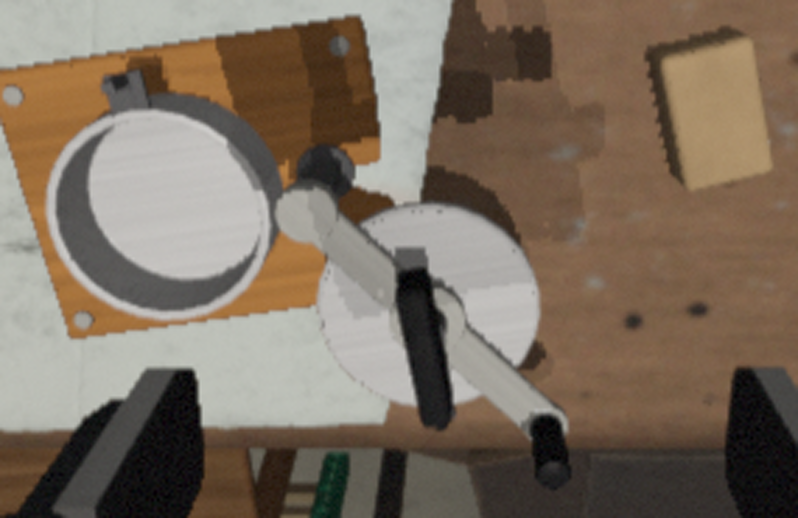

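```bash
cat > fit.py <<'E'
from h import *
from scipy.optimize import least_squares
D=np.load("w1.npz");C=(D["K"],D["R"],D["t"])
px=lambda p:np.array([115+p[0]/2.8,145+p[1]/2.8])
def rot(a):return np.array([[np.cos(a),-np.sin(a)],[np.sin(a),np.cos(a)]])
def model(q):
    c=q[:2];R=rot(q[2]);piv=c+R@[0,75];d=R@rot(q[3])@[0,-1]
    rel=-np.radians(270-254.484)-q[4]
    b=piv+75*d;n=rot(rel)@d
    return dict(c=c,piv=piv,knob=piv+155*d,bar=b,nose=n,mark=c+R@[-67,0])
def res(q,full=False):
    m=model(q);a=np.linspace(0,6.283,90)
    ring=np.array([proj(C,[m["c"][0]+53*np.cos(t),m["c"][1]+53*np.sin(t),50]) for t in a])
    lid=np.array([proj(C,[m["bar"][0]+53*np.cos(t),m["bar"][1]+53*np.sin(t),64]) for t in a])
    P=lambda xy,z:proj(C,[*xy,z])
    r=[ring[:,0].min()-px((47,0))[0],ring[:,0].max()-px((273,0))[0],ring[:,1].min()-px((0,108))[1],ring[:,1].max()-px((0,320))[1]]
    r+=[*(P(m["piv"],73)-px((306,214))),*(P(m["knob"],112)-px((554,473))),*(P(m["knob"],72)-px((546,428))),*(P(m["mark"],66)-px((119,82)))]
    e=[P(m["bar"]+33*m["nose"],112),P(m["bar"]-33*m["nose"],112)]
    r+=[*(e[0]-px((438,425))),*(e[1]-px((409,268)))]
    return np.array(r)
if __name__=="__main__":
    s=least_squares(res,[505,50,0,2.2,.3],loss="soft_l1");print(s.x.round(3));print(s.fun.round(1));m=model(s.x)
    for k in m:print(k,m[k].round(2))
    np.save("q.npy",s.x)
    w=[ray(C,px(p),28)[:2] for p in[(663,57),(750,38),(772,170),(690,190)]]
    for i in range(4):print(np.linalg.norm(w[i]-w[(i+1)%4]).round(1),(w[(i+1)%4]-w[i]).round(1))
    print("cork",np.mean(w,0))
    v=(w[2]-w[1])+(w[3]-w[0]);print("long axis deg",np.degrees(np.arctan2(v[1],v[0])))
E
python3 fit.py
```

```text
[5.16863e+02 2.72410e+01 1.41000e-01 2.21300e+00 3.39000e-01]
[-0.3 -0.3 -0.8 -1.1  0.7 -1.   0.1  0.6  0.1 -1.4 -3.1  0.8  0.4  0.9
  0.4  8.1]
c [516.86  27.24]
piv [506.33 101.5 ]
knob [616.13 210.9 ]
bar [559.46 154.43]
nose [0.99 0.17]
mark [450.53  17.83]
41.0 [-9. 40.]
66.8 [64.6 17.3]
40.7 [ 10.4 -39.3]
68.4 [-66. -18.]
cork [473.52569601 293.28123826]
long axis deg 15.101310366624743
```

Run:
```python
from h import *
q=np.load("q.npy");c=q[:2];k=np.array([473.5,293.3])
ctrl.goto([*k,120],down(105));print(ctrl.read_q())
print(ctrl.line_to([*k,34],feed=120,until_force=12))
ctrl.grasp(30);print("w",ctrl.read_gripper_width(),ctrl.read_gripper_force(),ctrl.read_time_s())
ctrl.line_to([*k,110],feed=150);print("w",ctrl.read_gripper_width())
ctrl.goto([*c,130],down(143));print(ctrl.read_time_s(),ctrl.read_tcp_pos())
im=ctrl.read_camera("side");cv2.imwrite("pics/s2.png",cv2.resize(im[100:260,150:363],(799,600),interpolation=cv2.INTER_CUBIC))
im=ctrl.read_camera("wrist");cv2.imwrite("pics/w2.png",cv2.hconcat([im,im])[:,:560])
```

```text
[ 2.36485314e+01  1.07107972e+01  1.04088041e+02 -1.81297914e-02
  6.50869896e+01 -8.13302971e+01]
False
w 44.242388753540226 31.12945318222046 4.8417
w 44.037335333553536
6.5833 [509.70271244  29.72810873 124.97071369]
```

View pics/s2.png

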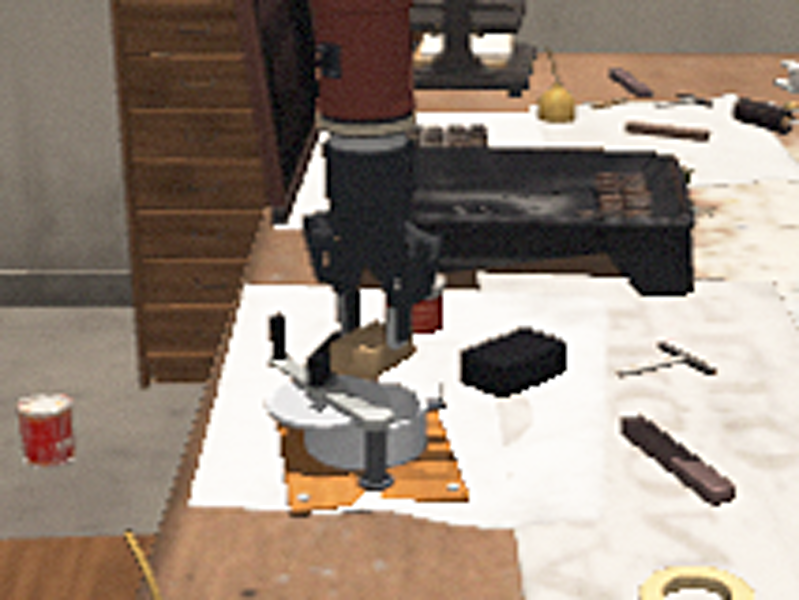

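View pics/w2.png

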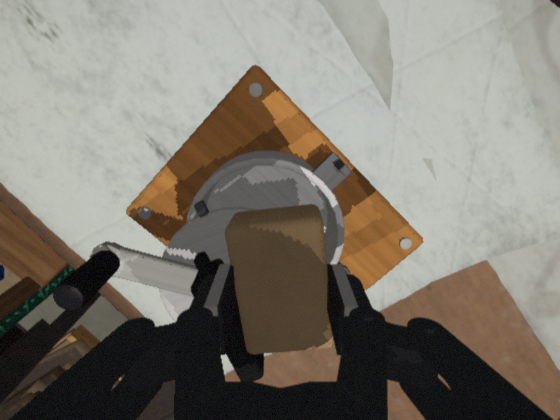

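The sweep was too low: the held cork pushed the lid, which now sits partly over the mouth (bar at (240,320) in the wrist picture), and the cork is slightly turned in the grip. I'll rise and re-measure before putting this right.

Run:
```python
from h import *
print(ctrl.read_wrist_force(),ctrl.read_gripper_width())
p=ctrl.read_tcp_pos();print(ctrl.line_to([p[0],p[1],190],feed=80,until_force=40))
ctrl.goto([450,0,330],down(100))
print(ctrl.read_tcp_pos(),ctrl.read_wrist_force(),ctrl.read_time_s(),ctrl.read_gripper_width())
C=cam("wrist");np.savez("w3.npz",K=C[0],R=C[1],t=C[2])
im=ctrl.read_camera("wrist");cv2.imwrite("pics/w3.png",im)
cv2.imwrite("pics/w3b.png",cv2.resize(im,(800,600),interpolation=cv2.INTER_CUBIC))
```

```text
[-12.01145561   9.39953206  -1.54955845] 43.14682903751436
False
[4.49902557e+02 5.18024044e-02 3.28944253e+02] [ 0.12645365  0.6681879  -1.14546805] 8.275 43.69331545496622
```

View pics/w3b.png

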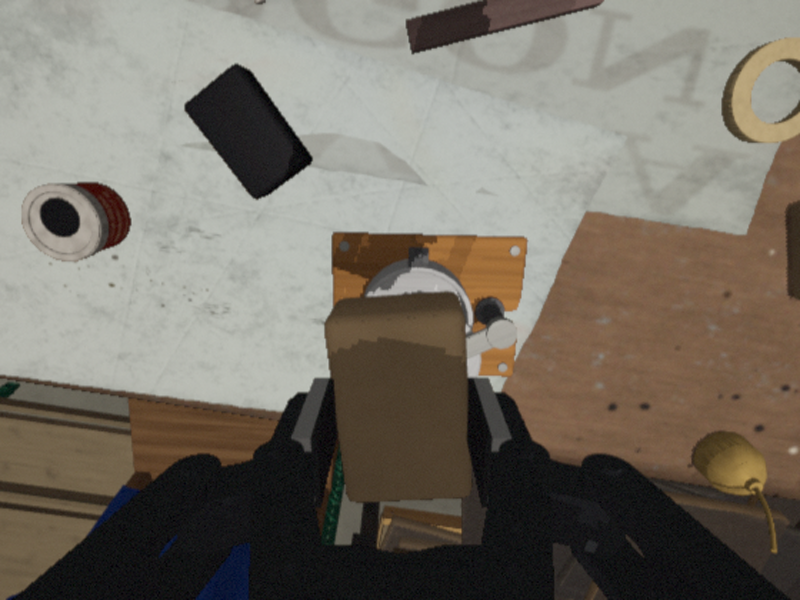

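Run:
```python
from h import *
k=np.array([473.5,293.3])
p=ctrl.read_tcp_pos();ctrl.goto([*k,220],down(105))
print(ctrl.line_to([*k,33],feed=130,until_force=6),ctrl.read_tcp_pos())
ctrl.let_go();ctrl.line_to([*k,150],feed=200)
ctrl.goto([500,110,380],down(90))
print(ctrl.read_tcp_pos(),ctrl.read_time_s())
C=cam("wrist");np.savez("w4.npz",K=C[0],R=C[1],t=C[2])
im=ctrl.read_camera("wrist");cv2.imwrite("pics/w4.png",im)
for d in ctrl.masks_of("cork_block","wrist"):
  r=cv2.minAreaRect(np.argwhere(d["mask"])[:,::-1].astype(np.float32));print(d["conf"],r)
q=np.load("q.npy")
from fit import model
for th in(.2,.4,.6):
  m=model([*q[:3],th,q[4]]);print(th,proj(C,[*m["knob"],112]),proj(C,[*m["bar"],112]))
print(proj(C,[*k,28]))
cv2.imwrite("pics/w4b.png",cv2.resize(im[20:300,130:503],(799,600),interpolation=cv2.INTER_CUBIC))
```

```text
True [472.73209377 292.70315644  36.53783795]
[499.49243819 110.50103464 377.96527739] 13.1917
0.87 ((405.2443542480469, 144.05897521972656), (50.59339141845703, 36.27733612060547), 77.00537872314453)
0.76 ((91.35848999023438, 73.75472259521484), (89.8940658569336, 49.28154373168945), 43.09084701538086)
0.73 ((500.92669677734375, 77.42201232910156), (81.41522979736328, 67.43096160888672), 73.3007583618164)
0.2 [158.67940193 220.15922496] [216.60892566 200.04605137]
0.4 [171.33420557 240.43110266] [222.32368891 210.37091118]
0.6 [187.25177322 257.71222004] [229.87526009 219.34751225]
[407.72773825 145.20618208]
```

View pics/w4b.png

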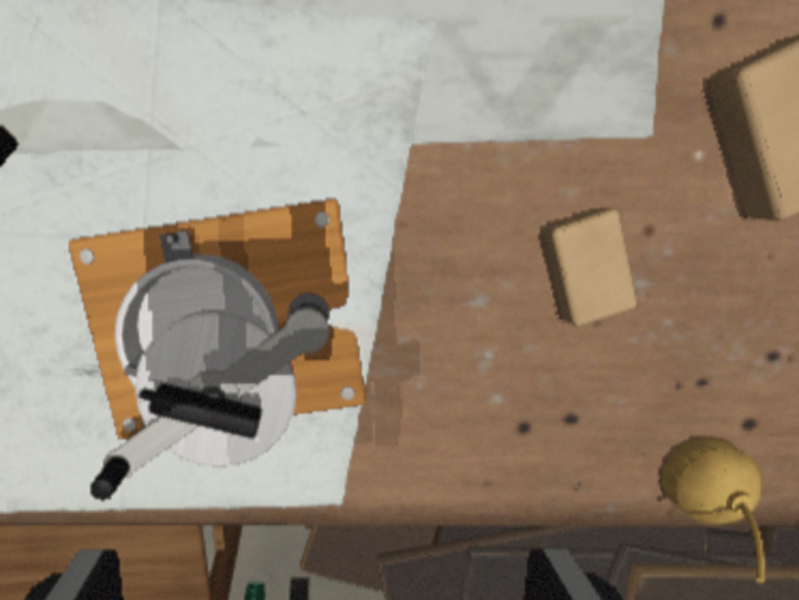

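Knob top at crop (101,488), so the lid stands at about 0.48 rad; the cork block lies flat again at (595,267). Next: swing the lid back open, re-pick the cork, and carry it high.

```bash
cat > ops.py <<'E'
from h import *
from fit import model
q=np.load("q.npy")
def knob(th,z):return np.array([*model([*q[:3],th,0])["knob"],z])
def tyaw(th):return np.degrees(q[2]+th)       # tangential = arm angle + 90
def swing(a,b,z,step=.15,force=None,feed=120):
    for th in np.linspace(a,b,max(2,int(np.ceil(abs(b-a)/step))+1))[1:]:
        if ctrl.line_to(knob(th,z),down(tyaw(th)),feed=feed,until_force=force):return th
    return None
def theta_of(p):
    piv=model([*q[:3],0,0])["piv"];v=np.array(p[:2])-piv
    return (np.arctan2(v[1],v[0])+np.pi/2-q[2]),np.hypot(*v)
E
python3 - <<'E'
from ops import *
D=np.load("w4.npz");C=(D["K"],D["R"],D["t"])
X=ray(C,(177.2,247.8),112);th,r=theta_of(X);print(X,th,r)
ctrl.goto([*knob(th,0)[:2],190],down(tyaw(th)));ctrl.line_to(knob(th,97),feed=120,until_force=15)
ctrl.grasp(25);print("w",ctrl.read_gripper_width(),ctrl.read_wrist_force(),ctrl.read_tcp_pos())
print(swing(th,2.2,97),ctrl.read_tcp_pos(),ctrl.read_wrist_force(),"w",ctrl.read_gripper_width(),ctrl.read_time_s())
ctrl.let_go();p=ctrl.read_tcp_pos();ctrl.line_to([p[0],p[1],210],feed=200)
C=cam("side");ctrl.read_camera("side")
print([(d["conf"],(np.array(d["bbox"])*[560,420,560,420]).round()) for d in ctrl.spot_in("knob_top","side")],proj(C,knob(2.2,112)))
E
```

```text
[596.60958306 -24.77469801 112.        ] 0.4797914811059165 155.22651302916185
w 15.120713391636755 [-1.50782368 -0.28984232  1.92112315] [596.5908786  -24.59636773  97.23350535]
None [616.82182824 207.8892943   97.19839295] [-3.16937881 -1.67267212  6.86717477] w 15.030982363247844 19.8417
[(0.93, array([206., 205., 254., 229.])), (0.22, array([210., 201., 248., 232.]))] [208.75030554 213.23473391]
```

Run:
```python
from ops import *
k=np.array([473.2,293.0]);c=q[:2]
ctrl.goto([*k,150],down(104));ctrl.line_to([*k,34],feed=150,until_force=12)
ctrl.grasp(30);print("w",ctrl.read_gripper_width())
ctrl.line_to([*k,230],feed=250)
ctrl.goto([*c,230],down(143));print(ctrl.read_tcp_pos())
print(ctrl.line_to([*c,66],feed=130,until_force=8),ctrl.read_tcp_pos(),ctrl.read_wrist_force(),ctrl.read_gripper_width())
ctrl.let_go();print(ctrl.read_wrist_force())
ctrl.line_to([*c,230],feed=200)
ctrl.goto([c[0]-50,c[1]+40,330],down(90))
im=ctrl.read_camera("wrist");C=cam("wrist");u,v=proj(C,[*c,30]).astype(int)
print(ctrl.read_time_s(),u,v)
cv2.imwrite("pics/w5.png",cv2.resize(im[max(v-80,0):v+100,max(u-80,0):u+160],(800,600),interpolation=cv2.INTER_CUBIC))
```

```text
w 44.486611703123614
[516.37931151  27.74157294 228.92449687]
False [517.64475543  27.18721654  66.91079476] [ 0.02973833 -0.48036966  0.03980788] 45.10681878652597
[-0.00854477  0.2599418  -0.24986635]
29.375 251 206
```

View pics/w5.png

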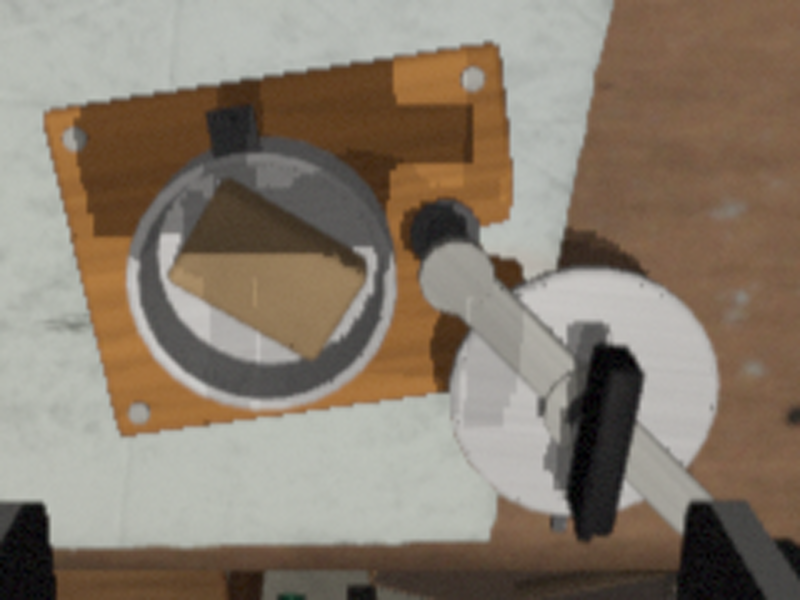

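Cork block lies flat inside the mouth (crop (270,268)), and the lid is clear at (585,390) with its pointer at (558,522). Swinging the lid home.

Run:
```python
from ops import *
th=2.2
ctrl.goto([*knob(th,0)[:2],190],down(tyaw(th)));ctrl.line_to(knob(th,97),feed=120,until_force=15)
ctrl.grasp(25);print("w",ctrl.read_gripper_width())
print(swing(th,.08,97),ctrl.read_wrist_force())
r=swing(.08,-.08,97,step=.2,force=12,feed=30);ctrl.sleep(.2)
p=ctrl.read_tcp_pos();print(r,theta_of(p),p,ctrl.read_wrist_force(),"w",ctrl.read_gripper_width(),ctrl.read_time_s())
np.save("home.npy",p)
ctrl.let_go();ctrl.line_to([p[0],p[1],170],feed=200)
C=cam("wrist");ctrl.read_camera("wrist");print(ctrl.read_time_s())
```

```text
w 15.147037140812607
None [  1.99511251 -11.57917256  -0.94849665]
-0.08 (np.float64(0.012215826761299509), np.float64(156.7488990326966)) [530.23735862 -53.41686964  97.2142181 ] [1.55143626 2.43430079 2.34683363] w 15.169586048774756 37.6167
38.8667
```

Run:
```python
from ops import *
p=np.load("home.npy");th=theta_of(p)[0]
ctrl.line_to(p,feed=200,until_force=15);ctrl.grasp(30);f0=ctrl.read_wrist_force()
p1=ctrl.read_tcp_pos()
m=model([*q[:3],th,0]);d=(m["knob"]-m["piv"])/155;t=np.array([d[1],-d[0],0])  # clockwise tangent
print(ctrl.line_to(p1+7*t,feed=25,until_force=14))
p2=ctrl.read_tcp_pos();f=ctrl.read_wrist_force()
print(p1,p2,(p2-p1)@t,theta_of(p2),f0,f,ctrl.read_time_s())
np.save("home.npy",p2)
```

```text
True
[530.5385836  -53.49743571  97.81873596] [530.23831656 -53.53851649  97.8768904 ] 0.303019660231038 (np.float64(0.012103586226614116), np.float64(156.86926971097338)) [-0.64496481  0.08893649  4.82961362] [3.10252517 0.51472377 0.17693193] 40.225
```

Already hard against the stop (0.3 mm, then 14 N). Now screwing down.

Run:
```python
from ops import *
p=np.load("home.npy");piv=model([*q[:3],0,0])["piv"]
v=p[:2]-piv;L=np.hypot(*v);d=v/L;A=np.degrees(np.arctan2(d[1],d[0]))
b=piv+d*(75/155*L)+0.5*np.array([d[1],-d[0]]);print("bar",b,"arm",A)
y0=A-51.5+90;y1=A
ctrl.let_go();ctrl.line_to([p[0],p[1],150],feed=250)
ctrl.goto([*b,150],down(y0));ctrl.line_to([*b,99],feed=120,until_force=15)
ctrl.grasp(60);print("w",ctrl.read_gripper_width(),ctrl.read_wrist_force(),ctrl.read_wrist_torque(),ctrl.read_tcp_pos())
n=5
for i in range(1,n+1):
    ctrl.line_to([*b,99-1.3*i/n],down(y0+(y1-y0)*i/n),feed=1.0) if False else ctrl.goto([*b,99-1.3*i/n],down(y0+(y1-y0)*i/n))
ctrl.sleep(.3);R=ctrl.read_eef_rot();print("yaw",np.degrees(np.arctan2(R[1,1],R[0,1])),y1,ctrl.read_wrist_torque(),ctrl.read_wrist_force(),ctrl.read_gripper_width(),ctrl.read_time_s())
ctrl.let_go();ctrl.line_to([*b,170],feed=250)
ctrl.goto([b[0]-60,b[1]+25,290],down(90))
C=cam("wrist");im=ctrl.read_camera("wrist");print(ctrl.read_time_s(),ctrl.read_tcp_pos())
np.savez("w6.npz",K=C[0],R=C[1],t=C[2]);cv2.imwrite("pics/w6.png",im)
u,w=proj(C,[*b,70]).astype(int);x0,y0=u-100,max(w-110,0);print(x0,y0)
cv2.imwrite("pics/w6b.png",cv2.resize(im[y0:y0+180,x0:x0+240],(800,600),interpolation=cv2.INTER_CUBIC))
```

```text
bar [517.40423071  26.40416641] arm -81.23332401504972
w 13.696723760352748 [ 0.20479094 -1.77321116  2.60166172] [-0.3909101  -0.12898477  0.01319139] [518.05657661  26.03697224  99.62611139]
yaw -80.88446605762604 -81.23332401504972 [-0.54648664 -0.227351   -0.08828488] [ 0.89980532 -3.36333117  5.52398828] 14.245393693141292 45.075
48.75 [457.33849384  51.40940913 289.71364501]
158 124
```

View pics/w6b.png

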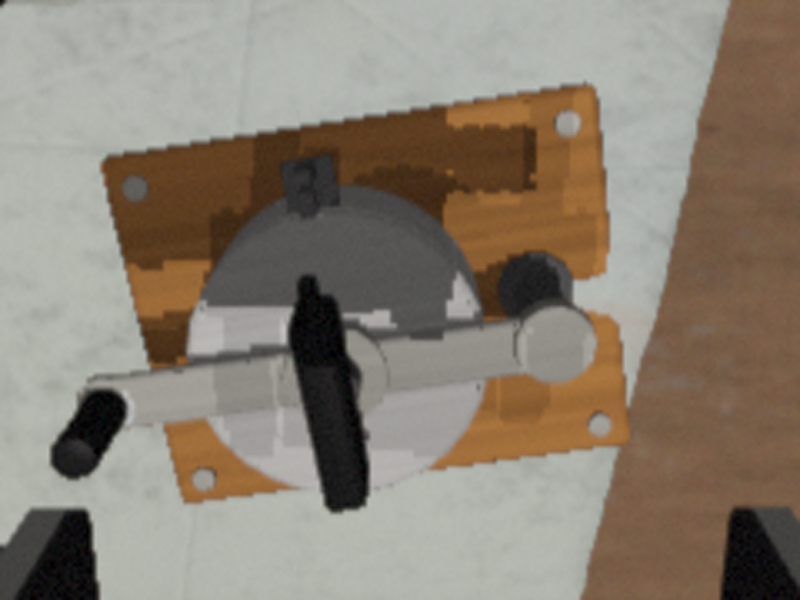

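Run:
```python
from ops import *
D=np.load("w6.npz");C=(D["K"],D["R"],D["t"])
g=lambda u,v,z:ray(C,(158+u/3.333,124+v/3.333),z)[:2]
e=g(556,344,72.5);k=g(74,458,112);kb=g(110,402,72);print("piv",e,"knobtop",k,"knobbase",kb,"home tcp",np.load("home.npy")[:2])
a,b=g(346,502,109.5),g(306,285,109.5);v=b-a;print("bar",np.degrees(np.arctan2(v[1],v[0]))%360,np.hypot(*v),(a+b)/2)
inv=lambda X:((np.array(proj(C,X))-[158,124])*3.333).round()
c=np.array([517.4,26.4])
for ang in(184,188.8,193):
  t=np.radians(ang);n=np.array([np.cos(t),np.sin(t)]);print(ang,"pointer",inv([*(c+61*n),63]),"mark",inv([*(c+67*n),66]))
```

```text
piv [507.34771178 101.17342652] knobtop [529.91456935 -52.16244156] knobbase [528.90541043 -51.28364154] home tcp [530.23831656 -53.53851649]
bar 188.28497802200997 73.00416667496438 [510.53803199  26.34988863]
184 pointer [320. 190.] mark [318. 174.]
188.8 pointer [305. 192.] mark [301. 176.]
193 pointer [292. 194.] mark [286. 179.]
```

The last picture shows the pointer at the mark (about (305,200) against (312,170)), the bar at 188.3° against a target of 188.4–188.8°, and the knob unmoved from the stop. Handing in.

```bash
python3 -c "
from plant import ctrl
print(ctrl.close_job())"
```

```text
the job is handed in; nothing more can be done
None
```

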